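Find the rattling sample case and present it to the scanner

TASK

One of the three closed sample cases on the tray was packed without its foam, so its vial lies loose: lift the cases one at a time and shake them lengthwise, lid upwards, to find the one that rattles, setting the silent ones back flat on the tray. Then present the rattling case to the bar-code scanner: hold it level in the air with its label centred on the window and squarely facing it, about five centimetres away, and finish while still holding it there. Do not touch the scanner, and leave the other things on the tray and bench where they are.

Things in the scene. Friction and masses are not known exactly. Their poses are not given: they have to be found in the camera images.
- case_a_center (a point): centre (half-way up) of one of three identical closed cases: white box, blue lid, 130 mm long (x), 58 mm wide (y), 50 mm high (z, lid up), flat sides to grip across the width. The +x end carries the white bar-code label, the -x end a grey latch and red seal. Which case rattles differs from time to time and cannot be seen
- case_a_label (a point): centre of the label on that case's label end: 65 mm from the case's centre along the case's x axis
- case_a: the same case, origin at the centre of its underside, 25 mm below its centre; 0.40 to 0.53 kg in all, so weight does not tell. It holds a 220 g steel-clad vial (74 mm long, 30 mm thick): in one case loose on a smooth floor (friction about 0.05), free to run 46 mm lengthwise and knock on both ends, in the two others packed still in foam
- case_b_center (a point): centre (half-way up) of one of three identical closed cases: white box, blue lid, 130 mm long (x), 58 mm wide (y), 50 mm high (z, lid up), flat sides to grip across the width. The +x end carries the white bar-code label, the -x end a grey latch and red seal. Which case rattles differs from time to time and cannot be seen
- case_b_label (a point): centre of the label on that case's label end: 65 mm from the case's centre along the case's x axis
- case_b: the same case, origin at the centre of its underside, 25 mm below its centre; 0.40 to 0.53 kg in all, so weight does not tell. It holds a 220 g steel-clad vial (74 mm long, 30 mm thick): in one case loose on a smooth floor (friction about 0.05), free to run 46 mm lengthwise and knock on both ends, in the two others packed still in foam
- case_c_center (a point): centre (half-way up) of one of three identical closed cases: white box, blue lid, 130 mm long (x), 58 mm wide (y), 50 mm high (z, lid up), flat sides to grip across the width. The +x end carries the white bar-code label, the -x end a grey latch and red seal. Which case rattles differs from time to time and cannot be seen
- case_c_label (a point): centre of the label on that case's label end: 65 mm from the case's centre along the case's x axis
- case_c: the same case, origin at the centre of its underside, 25 mm below its centre; 0.40 to 0.53 kg in all, so weight does not tell. It holds a 220 g steel-clad vial (74 mm long, 30 mm thick): in one case loose on a smooth floor (friction about 0.05), free to run 46 mm lengthwise and knock on both ends, in the two others packed still in foam
- tray: steel tray fixed on the bench, 240 mm deep (x) by 460 mm wide (y), rim 16 mm high, floor 4 mm thick, walls 4 mm; origin under its centre on the bench, z up. The cases stand in a row along its y axis, about 130 mm apart, a little in front of its middle, with their label ends away from the robot
- scanner_window (a point): centre of the dark red window of the fixed black bar-code scanner, 120 mm above the bench; the window looks along this point's -x axis, y is level along the window (56 mm wide), z up. The scanner's head is 78 mm wide, from 72 to 174 mm above the bench, with a red strip along its top edge above the window, and reaches 63 mm back from it; its round foot is 100 mm across, centred 33 mm behind the window
- seal_roll: red ring-shaped roll of tamper-seal tape lying flat, 60 mm across, 18 mm high, on the tray's rear strip; a bystander to leave alone; origin at the centre of its underside
- forceps: forceps with a green plastic grip and steel tips, 115 mm long, 6 mm high, lying on the tray's rear strip; a bystander to leave alone; origin at the centre of its underside
- cup: specimen cup with a red lid, 62 mm across, 60 mm high, on the bench left of the tray; a bystander to leave alone; origin at the centre of its underside
- tube_rack: white rack of red-capped blood tubes, 70 x 200 mm, 97 mm high, on the bench left of the tray; a bystander to leave alone; origin at the centre of its underside
- sanitiser: white bottle, 60 mm across, 160 mm high, on the bench right of the tray; a bystander to leave alone; origin at the centre of its underside
- marker: felt marker, 115 mm long, 14 mm thick, on the bench right of the tray; a bystander to leave alone; origin at the centre of its underside

How it is judged (in metres and radians):
On the way, in this order (a step that is already met when the one before it is completed fails the run):
1. the rattling case, lifted clear of the tray, is shaken so that its vial runs to the label end (((distance between vial_c0 and case_a_center below 0.055 m and height (world z) of case_a_center above 0.065 m and x of vial_c0 in the frame of case_a_center above 0.015 m) or (distance between vial_c0 and case_b_center below 0.055 m and height (world z) of case_b_center above 0.065 m and x of vial_c0 in the frame of case_b_center above 0.015 m) or (distance between vial_c0 and case_c_center below 0.055 m and height (world z) of case_c_center above 0.065 m and x of vial_c0 in the frame of case_c_center above 0.015 m))).
2. and then back to the latch end (((distance between vial_c0 and case_a_center below 0.055 m and height (world z) of case_a_center above 0.065 m and x of vial_c0 in the frame of case_a_center below -0.015 m) or (distance between vial_c0 and case_b_center below 0.055 m and height (world z) of case_b_center above 0.065 m and x of vial_c0 in the frame of case_b_center below -0.015 m) or (distance between vial_c0 and case_c_center below 0.055 m and height (world z) of case_c_center above 0.065 m and x of vial_c0 in the frame of case_c_center below -0.015 m))).
At the end, for the whole second after the job is handed in: The rattling case is held still by the fingers alone, its label 20 to 90 mm before the window, within 30 mm of its centre sideways and in height, square within 15 degrees, level within 10; the other two lie flat and still on the tray floor, lid up ((((distance between vial_c0 and case_a_center below 0.055 m and x of case_a_label in the frame of scanner_window between -0.09 and -0.02 m and y of case_a_label in the frame of scanner_window between -0.03 and 0.03 m and z of case_a_label in the frame of scanner_window between -0.03 and 0.03 m and angle between the x axis of case_a_center and the x axis of scanner_window, either way round below 0.26 rad and angle between case_a_center's own z axis and vertical below 0.17 rad and linear speed of case_a below 0.03 m/s and contact force between the fingers and case_a above 1 N and contact force between case_a and tray below 0.2 N and contact force between case_a and scanner_c0 below 0.2 N and contact force between case_a and scanner_c1 below 0.2 N and contact force between case_a and scanner_c2 below 0.2 N) and (x of case_b_center in the frame of tray between -0.1 and 0.1 m and y of case_b_center in the frame of tray between -0.21 and 0.21 m and z of case_b_center in the frame of tray between 0.023 and 0.035 m and angle between case_b_center's own z axis and vertical below 0.08 rad and linear speed of case_b below 0.03 m/s) and (x of case_c_center in the frame of tray between -0.1 and 0.1 m and y of case_c_center in the frame of tray between -0.21 and 0.21 m and z of case_c_center in the frame of tray between 0.023 and 0.035 m and angle between case_c_center's own z axis and vertical below 0.08 rad and linear speed of case_c below 0.03 m/s)) or ((distance between vial_c0 and case_b_center below 0.055 m and x of case_b_label in the frame of scanner_window between -0.09 and -0.02 m and y of case_b_label in the frame of scanner_window between -0.03 and 0.03 m and z of case_b_label in the frame of scanner_window between -0.03 and 0.03 m and angle between the x axis of case_b_center and the x axis of scanner_window, either way round below 0.26 rad and angle between case_b_center's own z axis and vertical below 0.17 rad and linear speed of case_b below 0.03 m/s and contact force between the fingers and case_b above 1 N and contact force between case_b and tray below 0.2 N and contact force between case_b and scanner_c0 below 0.2 N and contact force between case_b and scanner_c1 below 0.2 N and contact force between case_b and scanner_c2 below 0.2 N) and (x of case_a_center in the frame of tray between -0.1 and 0.1 m and y of case_a_center in the frame of tray between -0.21 and 0.21 m and z of case_a_center in the frame of tray between 0.023 and 0.035 m and angle between case_a_center's own z axis and vertical below 0.08 rad and linear speed of case_a below 0.03 m/s) and (x of case_c_center in the frame of tray between -0.1 and 0.1 m and y of case_c_center in the frame of tray between -0.21 and 0.21 m and z of case_c_center in the frame of tray between 0.023 and 0.035 m and angle between case_c_center's own z axis and vertical below 0.08 rad and linear speed of case_c below 0.03 m/s)) or ((distance between vial_c0 and case_c_center below 0.055 m and x of case_c_label in the frame of scanner_window between -0.09 and -0.02 m and y of case_c_label in the frame of scanner_window between -0.03 and 0.03 m and z of case_c_label in the frame of scanner_window between -0.03 and 0.03 m and angle between the x axis of case_c_center and the x axis of scanner_window, either way round below 0.26 rad and angle between case_c_center's own z axis and vertical below 0.17 rad and linear speed of case_c below 0.03 m/s and contact force between the fingers and case_c above 1 N and contact force between case_c and tray below 0.2 N and contact force between case_c and scanner_c0 below 0.2 N and contact force between case_c and scanner_c1 below 0.2 N and contact force between case_c and scanner_c2 below 0.2 N) and (x of case_a_center in the frame of tray between -0.1 and 0.1 m and y of case_a_center in the frame of tray between -0.21 and 0.21 m and z of case_a_center in the frame of tray between 0.023 and 0.035 m and angle between case_a_center's own z axis and vertical below 0.08 rad and linear speed of case_a below 0.03 m/s) and (x of case_b_center in the frame of tray between -0.1 and 0.1 m and y of case_b_center in the frame of tray between -0.21 and 0.21 m and z of case_b_center in the frame of tray between 0.023 and 0.035 m and angle between case_b_center's own z axis and vertical below 0.08 rad and linear speed of case_b below 0.03 m/s)))); the arm keeps its last pose, push and grip.
It fails at once if a case is tipped more than 50 degrees from lid-up (angle between any of case_a_center, case_b_center, case_c_center's own z axis and vertical above 0.87 rad).
It fails at once if the scanner is touched (contact force between any of scanner_c0, scanner_c1, scanner_c2 and anything else above 1 N).
It fails at once if a bystander is moved more than 30 mm (distance of any of seal_roll, forceps, cup, tube_rack, sanitiser, marker from where it was at the start of the episode above 0.03 m).
It also fails if it takes over 72 s, if anything falls off the work surface, if the arm or the gripper's body presses on something with over 40 N, if the wrist force passes 120 N, or if a joint passes its speed limit or range.

ROBOT

A 6-joint arm with a two-finger parallel gripper is mounted at the origin on the work surface. World frame = base frame: x ahead of the robot, y to its left, z up, the work surface at z = 0. Lengths are in mm, angles in rad, forces in N, time in s.
With the tool pointing down it reaches from about 250 to 800 mm from the base axis. Payload 3.9 kg.
Tool frame: the origin (TCP) lies midway between the tips of the shut fingers; the grasp point (between the pads) lies 19 mm behind it; z points along the fingers, y is the line along which they close (so a half turn about z gives the same grasp; the last joint's range is limited). The gripper opens to 85 mm and grips with 20 to 120 N. Pads are 22 mm wide; open, the fingers measure 114 mm over their backs; the gripper's body (76 mm by 85 mm) begins 54 mm behind the grasp point. The pads swing forward as they close: fully open they stand 13 mm farther back than shut.
Start: joints at [1.177, 0.26, -0.138, 1.173, 0, 1.571], TCP at [201.437, 484.807, 231.304] pointing down, gripper open.
Joint ranges: [-2.78, 2.78], [-0.83, 1.72], [-1.28, 1.37], [-1.9, 2.12], [-1.57, 1.48], [-3.14, 3.14]. Speed limits (rad/s): [2.57, 2.57, 3.14, 3.14, 3.14, 3.14].

INTERFACE

Orientations are given as a unit quaternion [x, y, z, w].
In Python, from station import arm, optics gives the robot as it stands.
- The arm moves only by the tool jog_arm, never from a script. Its argument "steps" is a list of rows, each an object of numbers: "dx", "dy", "dz": the shift along the world's x, y, z scaled (see below); "rx", "ry", "rz": the turn, a rotation vector about the world's x, y, z scaled (see below); "claw": the closure, from 0 (fully open) to 1 (shut). A call has 1 to 8 rows; each row shifts and turns the commanded pose from where the row before left it; what a row does not reach is not made up. The controller multiplies each number of a shift by 0.2 m and each number of a turn by 90 degrees. A row lasts 1/12 s, in which the tool goes at most 41.7 mm and 7.16 degrees, less where a joint would pass 70% of its speed; a pose out of reach is approached as far as the arm can. A call with a number of a shift or a turn outside -1 to 1 is refused whole. A call with a gripper value outside its range is refused whole. The fingers move at their own pace and stop on an object; the grip force is fixed at half the most. Time passes only in rows, so rows that do not move let the fingers close. It gives the time, the measured TCP pose, the force, the opening and the grip force at its end, in the units of the state.
- arm.state(): the state, without advancing time (a new reading comes with each control period).
- optics.grab_frame(name): name is "scene" or "side" or "wrist"; returns a dict with "image" (400x640x3 uint8, red, green, blue), "fov_y" (degrees; the focal length in pixels is half the picture's height over the tangent of half this angle, whatever the lens; pixels are square), "cx", "cy" (the principal point, pixels), "cam_to_world" (4x4, takes a point from camera to world coordinates); the wrist camera has in their place "hand_eye" (4x4, takes a point from camera to tool coordinates, whose origin is the TCP and whose axes are the flange's). Camera axes: x right, y down, z forward; pixel columns grow to the right and rows downward; lengths in mm; the calibration is good to about 2 mm. A picture is of the moment at which its call begins: read the wrist's pose just before it. There is no depth.
- arm.sign_off(): hands the job in; it is judged then, once.
The state is a dict: "clock": time; "joint_pos": joint angles; "joint_velocities": joint speeds; "tau": joint torques, N m; "ee_pos": TCP position; "eef_rot": TCP orientation; "wrist_force": force on the tool from outside, world axes, zero at the start; "wrist_torque": the same for the moment, N m; "gripper_width": finger opening in mm; "grasp_force": force on a finger pad.
Only numpy, scipy, OpenCV 4.12 (cv2) and the standard library are available. Lean on these libraries where they do the work, as an engineer would, in place of code of your own. Each camera call takes 0.05 s, during which the arm holds its last target. There are 200 camera calls.

## Working session

There is one attempt and no reset: what is moved stays moved. The work goes in short steps, Python scripts to look and compute and a tool call to move; the robot and the scene stay as the last step left them, time stands still between calls to the robot, and variables do not carry over. Pictures are saved under pics/ and viewed, at most 10 in all, crops included, and the job is handed in when it is done.

Besides the shell and the picture viewer there is one more tool, called after "Emit:" as name(argument=value, ...) on one line, values as JSON. jog_arm: Moves the arm, as the interface text tells. Shifts and turns lie within -1 to 1; 1 stands for 0.2 m of shift or 90 degrees of turn. Its arguments: {"type":"object","properties":{"steps":{"type":"array","items":{"type":"object","properties":{"dx":{"type":"number"},"dy":{"type":"number"},"dz":{"type":"number"},"rx":{"type":"number"},"ry":{"type":"number"},"rz":{"type":"number"},"claw":{"type":"number"}}}}},"required":["steps"]}

```bash
mkdir -p pics; ls; python3 - <<'E'
from station import arm, optics
import cv2, numpy as np
s=arm.state(); print(s)
for n in ("scene","side"):
    f=optics.grab_frame(n); cv2.imwrite(f"pics/{n}0.png",f["image"][:,:,::-1]); np.savez(f"pics/{n}0.npz",**f)
    print(n,f["fov_y"],f["cx"],f["cy"],np.round(f["cam_to_world"],3).tolist())
E
```

```text
pics
{'clock': 0.0, 'joint_pos': array([ 1.17701858e+00,  2.60700074e-01, -1.39387544e-01,  1.17271780e+00,
       -2.03104814e-05,  1.57079181e+00]), 'joint_velocities': array([-5.86462172e-04, -2.67404728e-03,  3.80846141e-05,  1.29695775e-03,
        1.34206765e-04, -6.66746749e-04]), 'tau': array([ 7.72515377e-04, -4.05671668e+01,  2.53924870e+01,  1.86886772e-02,
        2.27757864e-04, -8.37048617e-06]), 'ee_pos': array([201.17012979, 484.17281198, 230.44951524]), 'eef_rot': array([ 1.95616940e-01,  9.80679868e-01, -9.87123879e-04, -1.86551669e-04]), 'wrist_force': array([ 0.14314394, -1.13014191, -0.01265332]), 'wrist_torque': array([0.01010029, 0.0790882 , 0.01426111]), 'grasp_force': 0.0, 'gripper_width': 85.42256921807154}
scene 45.30408929175095 310.2719741301621 200.6712361177553 [[-0.305, 0.543, -0.783, 1634.733], [0.952, 0.152, -0.266, 371.648], [-0.025, -0.826, -0.563, 876.435], [0.0, 0.0, 0.0, 1.0]]
side 50.67954891599819 312.7450701653403 203.05100108869894 [[0.86, -0.276, 0.429, 28.937], [-0.51, -0.424, 0.749, -978.665], [-0.025, -0.863, -0.505, 780.457], [0.0, 0.0, 0.0, 1.0]]
```

View pics/scene0.png

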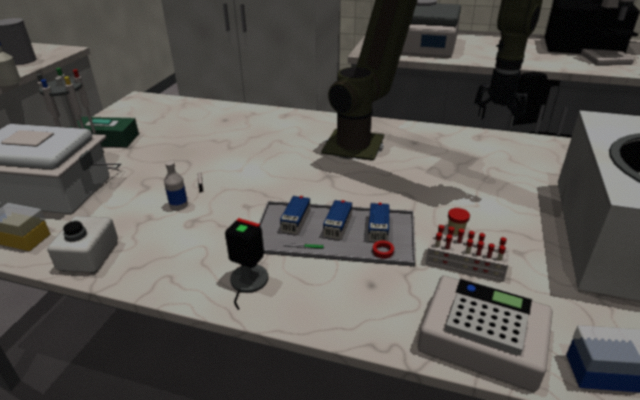

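View pics/side0.png

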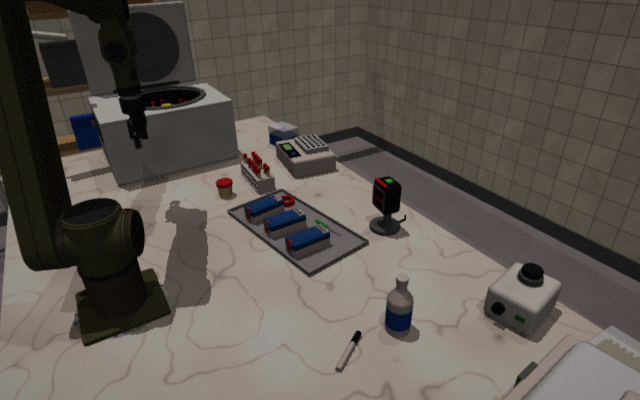

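Both views show the three blue lids: scene about (295,213), (337,217), (379,220); side about (308,238), (285,221), (265,206). The scanner is at (245,245) in the scene view and (386,195) in the side view, with its window visible only from the side.

```bash
cat > h.py <<'E'
import numpy as np, cv2
from scipy.spatial.transform import Rotation as R
def K(f):
    fl=200/np.tan(np.radians(float(f["fov_y"]))/2); return fl,float(f["cx"]),float(f["cy"])
def ray(f,p,T=None):
    fl,cx,cy=K(f); T=f["cam_to_world"] if T is None else T
    d=T[:3,:3]@np.array([(p[0]-cx)/fl,(p[1]-cy)/fl,1]); return T[:3,3],d/np.linalg.norm(d)
def onz(f,p,z,T=None):
    o,d=ray(f,p,T); return o+d*(z-o[2])/d[2]
def tri(f1,p1,f2,p2):
    A=np.zeros((3,3));b=np.zeros(3);rs=[ray(f1,p1),ray(f2,p2)]
    for o,d in rs:
        M=np.eye(3)-np.outer(d,d);A+=M;b+=M@o
    x=np.linalg.solve(A,b); return x,[np.linalg.norm((np.eye(3)-np.outer(d,d))@(x-o)) for o,d in rs]
def wristT(f,s):
    T=np.eye(4);T[:3,:3]=R.from_quat(s["eef_rot"]).as_matrix();T[:3,3]=s["ee_pos"]; return T@f["hand_eye"]
def blobs(img,lo,hi,amin):
    m=cv2.inRange(cv2.cvtColor(img,cv2.COLOR_RGB2HSV),lo,hi)
    c,_=cv2.findContours(m,cv2.RETR_EXTERNAL,cv2.CHAIN_APPROX_NONE)
    return [x for x in c if cv2.contourArea(x)>=amin]
E
python3 - <<'E'
from h import *
F={n:dict(np.load(f"pics/{n}0.npz")) for n in("scene","side")}
for n,f in F.items():
    for c in blobs(f["image"],(105,120,40),(125,255,255),60):
        M=cv2.moments(c);p=(M["m10"]/M["m00"],M["m01"]/M["m00"])
        if 150<p[1]<260 and 150<p[0]<400: print(n,np.round(p,1),cv2.contourArea(c),np.round(onz(f,p,50)))
f=F["scene"]; print("tray",[np.round(onz(f,p,16)) for p in((265,203),(413,210),(414,262),(258,253))])
f=F["side"]; print("tray",[np.round(onz(f,p,16)) for p in((283,190),(367,240),(309,271),(228,211))])
print("foot",np.round(onz(F["scene"],(249,278),8)),np.round(onz(F["side"],(385,226),8)))
a=F["side"]["image"][160:250,350:430];b=F["scene"]["image"][205:295,210:290]
im=np.hstack([cv2.resize(x,None,fx=5,fy=5,interpolation=cv2.INTER_CUBIC) for x in(a,b)])
im=np.clip(im.astype(float)*1.8,0,255).astype(np.uint8)
cv2.imwrite("pics/scan.png",im[:,:,::-1])
E
```

```text
scene [378.9 213.7] 303.5 [496. 196.  50.]
scene [339.1 211.2] 319.5 [515.  81.  50.]
scene [296.7 206.9] 310.5 [528. -48.  50.]
scene [176.6 196.9] 199.0 [ 579. -429.   50.]
side [305.1 236. ] 353.0 [529. -54.  50.]
side [282.2 217.9] 274.5 [518.  75.  50.]
side [261.8 203.8] 240.5 [500. 194.  50.]
tray [array([ 490., -169.,   16.]), array([402., 285.,  16.]), array([640., 320.,  16.]), array([722., -95.,  16.])]
tray [array([633., 299.,  16.]), array([ 703., -133.,   16.]), array([ 476., -166.,   16.]), array([401., 268.,  16.])]
foot [812. -83.   8.] [808. -93.   8.]
```

View pics/scan.png

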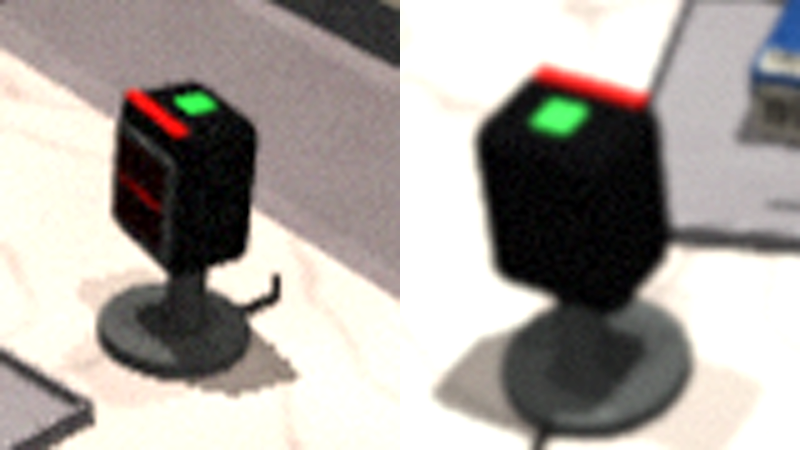

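The crops show the scanner's red strip (side roughly (376,179)–(387,186), scene (238,219)–(259,225)), its window facing the robot side, and the round foot. I'll measure strip and foot.

```bash
python3 - <<'E'
from h import *
F={n:dict(np.load(f"pics/{n}0.npz")) for n in("scene","side")}
roi={"scene":(230,215,268,232),"side":(370,174,392,192)}; E={}
for n,f in F.items():
    x0,y0,x1,y1=roi[n]; im=f["image"].astype(int)
    m=((im[...,0]-im[...,1]>60)&(im[...,0]>90)&(im[...,0]-im[...,2]>60)).astype(np.uint8)
    ys,xs=np.nonzero(m[y0:y1,x0:x1]); P=np.c_[xs+x0,ys+y0].astype(float)
    c=P.mean(0); u=np.linalg.svd(P-c)[2][0]; u*=np.sign(u[0]); t=(P-c)@u
    E[n]=[c+u*(t.min()-.3),c,c+u*(t.max()+.3)]; print(n,len(P),np.round(E[n],1).tolist())
s=E["side"][::-1]
Q=[]
for a,b in zip(E["scene"],s):
    x,r=tri(F["scene"],a,F["side"],b);Q.append(x);print(np.round(x,1),np.round(r,1))
d=Q[2]-Q[0];print("len",np.linalg.norm(d[:2]),"y-axis angle",np.degrees(np.arctan2(-d[0],d[1])))
for z in(170,174):
  for n in F: print(z,n,[np.round(onz(F[n],e,z),1).tolist() for e in E[n]])
E
```

```text
scene 64 [[236.8, 218.5], [247.5, 221.6], [258.4, 224.8]]
side 33 [[375.8, 177.8], [380.8, 182.0], [386.1, 186.3]]
[ 781.7 -113.   172.8] [0.8 0.8]
[786.3 -82.  172.9] [0.8 0.8]
[790.9 -51.  173. ] [0.8 0.8]
len 62.71764247518577 y-axis angle -8.466040630075543
170 scene [[777.5, -114.5, 170.0], [782.0, -83.4, 170.0], [786.6, -52.3, 170.0]]
170 side [[794.8, -47.5, 170.0], [790.1, -78.7, 170.0], [785.4, -109.9, 170.0]]
174 scene [[782.4, -111.8, 174.0], [786.9, -80.8, 174.0], [791.4, -49.9, 174.0]]
174 side [[789.8, -53.6, 174.0], [785.1, -84.6, 174.0], [780.4, -115.6, 174.0]]
```

Emit:
jog_arm(steps=[{"dx": 0.1,"dy": -0.14,"dz": 0.05,"rz": 0.024,"claw": 0},{"dx": 0.1,"dy": -0.14,"dz": 0.05,"rz": 0.024,"claw": 0},{"dx": 0.1,"dy": -0.14,"dz": 0.05,"rz": 0.024,"claw": 0},{"dx": 0.1,"dy": -0.14,"dz": 0.05,"rz": 0.024,"claw": 0},{"dx": 0.1,"dy": -0.14,"dz": 0.05,"rz": 0.024,"claw": 0},{"dx": 0.1,"dy": -0.14,"dz": 0.05,"rz": 0.024,"claw": 0},{"dx": 0.1,"dy": -0.14,"dz": 0.05,"rz": 0.024,"claw": 0},{"dx": 0.1,"dy": -0.14,"dz": 0.05,"rz": 0.024,"claw": 0}])

```text
invalid input
```

Emit:
jog_arm(steps=[{"dx": 0.1,"dy": -0.14,"dz": 0.05,"rz": 0.024,"claw": 0},{"dx": 0.1,"dy": -0.14,"dz": 0.05,"rz": 0.024,"claw": 0},{"dx": 0.1,"dy": -0.14,"dz": 0.05,"rz": 0.024,"claw": 0},{"dx": 0.1,"dy": -0.14,"dz": 0.05,"rz": 0.024,"claw": 0},{"dx": 0.1,"dy": -0.14,"dz": 0.05,"rz": 0.024,"claw": 0},{"dx": 0.1,"dy": -0.14,"dz": 0.05,"rz": 0.024,"claw": 0},{"claw": 0},{"claw": 0}])

```text
invalid input
```

```bash
cat > look.py <<'E'
import sys; from h import *
from station import arm, optics
s=arm.state(); f=optics.grab_frame("wrist"); n=sys.argv[1]; z=float(sys.argv[2]) if len(sys.argv)>2 else 54
cv2.imwrite(f"pics/{n}.png",f["image"][:,:,::-1]); T=wristT(f,s)
print(s["clock"],np.round(s["ee_pos"],1),np.round(R.from_quat(s["eef_rot"]).as_matrix(),3).tolist(),np.round(s["joint_pos"],2))
for c in blobs(f["image"],(100,110,30),(128,255,255),800):
    r=cv2.minAreaRect(c); q=np.array([onz(f,p,z,T)[:2] for p in c[:,0]],np.float32); w=cv2.minAreaRect(q)
    b=cv2.boxPoints(w); e=max((b[1]-b[0],b[2]-b[1]),key=np.linalg.norm); e=e*np.sign(e[0])
    print("px",np.round(r[0]),"world",np.round(w[0],1),"size",np.round(w[1],1),"yaw",round(float(np.degrees(np.arctan2(e[1],e[0]))),1))
E
python3 look.py w1
```

```text
0.1 [201.2 484.2 230.6] [[-0.923, 0.384, -0.001], [0.384, 0.923, -0.002], [-0.0, -0.002, -1.0]] [ 1.18  0.26 -0.14  1.17 -0.    1.57]
```

View pics/w1.png

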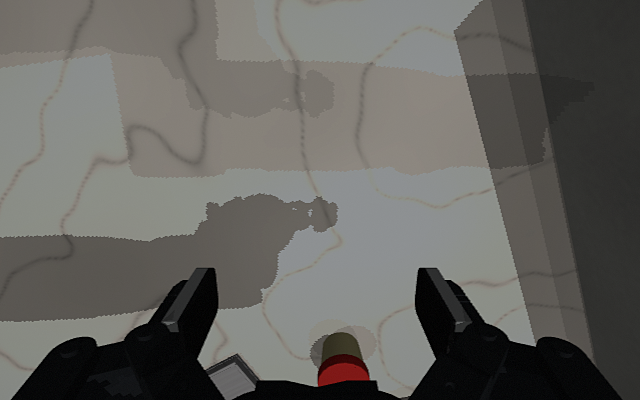

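The move was refused, so this picture is only the start pose: bare bench, the fingers, and the cup's red lid at (343,370). I'll retry with every field filled in.

Emit:
jog_arm(steps=[{"dx": 0.1,"dy": -0.14,"dz": 0.05,"rx": 0,"ry": 0,"rz": 0.024,"claw": 0},{"dx": 0.1,"dy": -0.14,"dz": 0.05,"rx": 0,"ry": 0,"rz": 0.024,"claw": 0},{"dx": 0.1,"dy": -0.14,"dz": 0.05,"rx": 0,"ry": 0,"rz": 0.024,"claw": 0},{"dx": 0.1,"dy": -0.14,"dz": 0.05,"rx": 0,"ry": 0,"rz": 0.024,"claw": 0},{"dx": 0.1,"dy": -0.14,"dz": 0.05,"rx": 0,"ry": 0,"rz": 0.024,"claw": 0},{"dx": 0.1,"dy": -0.14,"dz": 0.05,"rx": 0,"ry": 0,"rz": 0.024,"claw": 0},{"dx": 0.1,"dy": -0.14,"dz": 0.05,"rx": 0,"ry": 0,"rz": 0.024,"claw": 0},{"dx": 0.1,"dy": -0.14,"dz": 0.05,"rx": 0,"ry": 0,"rz": 0.024,"claw": 0}])

```text
clock: 0.82
ee_pos: [361.9, 259.2, 311.6]
eef_rot: [0.045, 0.999, -0.0, -0.0]
wrist_force: [0.8, 0.5, -0.0]
gripper_width: 85.5
grasp_force: 0.0
```

Emit:
jog_arm(steps=[{"dx": 0.12,"dy": -0.09,"dz": 0.03,"rx": 0,"ry": 0,"rz": 0.016,"claw": 0},{"dx": 0.12,"dy": -0.09,"dz": 0.03,"rx": 0,"ry": 0,"rz": 0.016,"claw": 0},{"dx": 0.12,"dy": -0.09,"dz": 0.03,"rx": 0,"ry": 0,"rz": 0.016,"claw": 0},{"dx": 0.12,"dy": -0.09,"dz": 0.03,"rx": 0,"ry": 0,"rz": 0.016,"claw": 0},{"dx": 0.12,"dy": -0.09,"dz": 0.03,"rx": 0,"ry": 0,"rz": 0.016,"claw": 0},{"dx": 0.12,"dy": -0.09,"dz": 0.03,"rx": 0,"ry": 0,"rz": 0.016,"claw": 0},{"dx": 0.12,"dy": -0.09,"dz": 0.03,"rx": 0,"ry": 0,"rz": 0.016,"claw": 0},{"dx": 0,"dy": -0.1,"dz": 0,"rx": 0,"ry": 0,"rz": 0.016,"claw": 0}])

```text
clock: 1.48
ee_pos: [533.8, 113.9, 352.7]
eef_rot: [-0.055, 0.999, -0.0, 0.001]
wrist_force: [1.2, 0.5, -0.1]
gripper_width: 85.1
grasp_force: 0.0
```

Emit:
jog_arm(steps=[{"dx": 0,"dy": -0.1,"dz": 0.05,"rx": 0,"ry": 0,"rz": 0,"claw": 0},{"dx": 0,"dy": -0.06,"dz": 0,"rx": 0,"ry": 0,"rz": 0,"claw": 0},{"dx": 0,"dy": 0,"dz": 0,"rx": 0,"ry": 0,"rz": 0,"claw": 0},{"dx": 0,"dy": 0,"dz": 0,"rx": 0,"ry": 0,"rz": 0,"claw": 0}])

```text
clock: 1.82
ee_pos: [529.2, 82.8, 363.0]
eef_rot: [-0.054, 0.999, 0.0, -0.0]
wrist_force: [-0.3, -0.4, -0.5]
gripper_width: 85.3
grasp_force: 0.0
```

```bash
python3 look.py w2
```

```text
1.8167 [529.2  82.8 363. ] [[-0.994, -0.108, -0.0], [-0.108, 0.994, 0.001], [0.0, 0.001, -1.0]] [0.15 0.26 0.2  1.51 0.   0.05]
px [313. 142.] world [525.1  79.2] size [128.9  56.5] yaw 0.4
px [214. 141.] world [536.8 -47.4] size [129.4  58.4] yaw 2.1
px [406. 138.] world [506.4 197.5] size [129.2  57.6] yaw 9.7
```

View pics/w2.png

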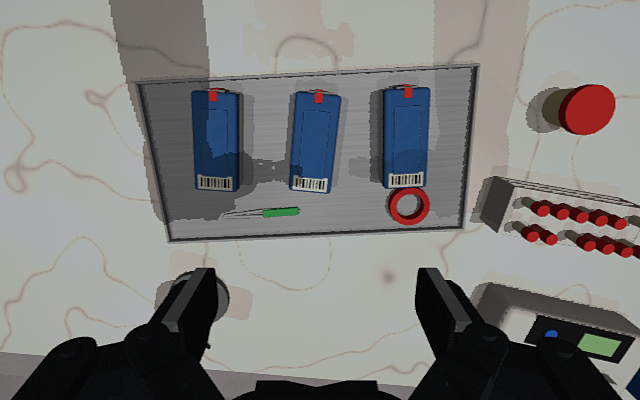

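The tray from above: lids at (214,141), (313,142), (406,138), all 129 x 57 mm as given, with label ends at the bottom (+x). The seal roll at (408,206) sits close beyond the left case's label end, and the forceps are at (265,213). I'll start with the middle case.

Emit:
jog_arm(steps=[{"dx": -0.02,"dy": -0.018,"dz": -0.18,"rx": 0,"ry": 0,"rz": -0.064,"claw": 0},{"dx": 0,"dy": 0,"dz": -0.19,"rx": 0,"ry": 0,"rz": 0,"claw": 0},{"dx": 0,"dy": 0,"dz": -0.19,"rx": 0,"ry": 0,"rz": 0,"claw": 0},{"dx": 0,"dy": 0,"dz": -0.19,"rx": 0,"ry": 0,"rz": 0,"claw": 0},{"dx": 0,"dy": 0,"dz": -0.19,"rx": 0,"ry": 0,"rz": 0,"claw": 0},{"dx": 0,"dy": 0,"dz": -0.19,"rx": 0,"ry": 0,"rz": 0,"claw": 0},{"dx": 0,"dy": 0,"dz": -0.19,"rx": 0,"ry": 0,"rz": 0,"claw": 0},{"dx": 0,"dy": 0,"dz": 0,"rx": 0,"ry": 0,"rz": 0,"claw": 0}])

```text
clock: 2.53
ee_pos: [518.4, 79.6, 92.2]
eef_rot: [-0.005, 1.0, -0.001, -0.007]
wrist_force: [-1.0, -0.4, -1.3]
gripper_width: 85.4
grasp_force: 0.0
```

Emit:
jog_arm(steps=[{"dx": 0,"dy": 0,"dz": 0,"rx": 0,"ry": 0,"rz": 0,"claw": 0},{"dx": 0,"dy": 0,"dz": 0,"rx": 0,"ry": 0,"rz": 0,"claw": 0}])

```text
clock: 2.7
ee_pos: [526.5, 80.1, 101.0]
eef_rot: [-0.005, 1.0, 0.0, 0.001]
wrist_force: [-0.1, -0.5, 0.0]
gripper_width: 85.7
grasp_force: 0.0
```

Emit:
jog_arm(steps=[{"dx": -0.007,"dy": -0.005,"dz": -0.1,"rx": 0,"ry": 0,"rz": 0,"claw": 0},{"dx": 0,"dy": 0,"dz": -0.1,"rx": 0,"ry": 0,"rz": 0,"claw": 0},{"dx": 0,"dy": 0,"dz": -0.1,"rx": 0,"ry": 0,"rz": 0,"claw": 0},{"dx": 0,"dy": 0,"dz": -0.08,"rx": 0,"ry": 0,"rz": 0,"claw": 0},{"dx": 0,"dy": 0,"dz": -0.06,"rx": 0,"ry": 0,"rz": 0,"claw": 0},{"dx": 0,"dy": 0,"dz": 0,"rx": 0,"ry": 0,"rz": 0,"claw": 0},{"dx": 0,"dy": 0,"dz": 0,"rx": 0,"ry": 0,"rz": 0,"claw": 1},{"dx": 0,"dy": 0,"dz": 0,"rx": 0,"ry": 0,"rz": 0,"claw": 1}])

```text
clock: 3.37
ee_pos: [526.5, 78.7, 13.6]
eef_rot: [-0.004, 1.0, 0.0, 0.002]
wrist_force: [0.5, 0.1, 0.4]
gripper_width: 64.0
grasp_force: 0.0
```

Emit:
jog_arm(steps=[{"dx": 0,"dy": 0,"dz": 0,"rx": 0,"ry": 0,"rz": 0,"claw": 1},{"dx": 0,"dy": 0,"dz": 0,"rx": 0,"ry": 0,"rz": 0,"claw": 1},{"dx": 0,"dy": 0,"dz": 0,"rx": 0,"ry": 0,"rz": 0,"claw": 1},{"dx": 0,"dy": 0,"dz": 0,"rx": 0,"ry": 0,"rz": 0,"claw": 1},{"dx": 0,"dy": 0,"dz": 0,"rx": 0,"ry": 0,"rz": 0,"claw": 1},{"dx": 0,"dy": 0,"dz": 0,"rx": 0,"ry": 0,"rz": 0,"claw": 1}])

```text
clock: 3.87
ee_pos: [526.4, 78.9, 13.8]
eef_rot: [-0.004, 1.0, 0.001, 0.003]
wrist_force: [-0.3, 1.3, 7.3]
gripper_width: 57.2
grasp_force: 66.0
```

Emit:
jog_arm(steps=[{"dx": 0,"dy": 0,"dz": 0.05,"rx": 0,"ry": 0,"rz": 0,"claw": 1},{"dx": 0,"dy": 0,"dz": 0.1,"rx": 0,"ry": 0,"rz": 0,"claw": 1},{"dx": 0,"dy": 0,"dz": 0.15,"rx": 0,"ry": 0,"rz": 0,"claw": 1},{"dx": 0,"dy": 0,"dz": 0.15,"rx": 0,"ry": 0,"rz": 0,"claw": 1},{"dx": 0,"dy": 0,"dz": 0.1,"rx": 0,"ry": 0,"rz": 0,"claw": 1},{"dx": 0,"dy": 0,"dz": 0.05,"rx": 0,"ry": 0,"rz": 0,"claw": 1},{"dx": 0,"dy": 0,"dz": 0,"rx": 0,"ry": 0,"rz": 0,"claw": 1},{"dx": 0,"dy": 0,"dz": 0,"rx": 0,"ry": 0,"rz": 0,"claw": 1}])

```text
clock: 4.53
ee_pos: [523.7, 78.1, 131.2]
eef_rot: [-0.004, 1.0, -0.0, -0.0]
wrist_force: [0.1, -0.5, -4.4]
gripper_width: 56.9
grasp_force: 65.3
```

```bash
cat > feel.py <<'E'
import sys; from h import *
from station import arm, optics
W=[]
for i in range(6):
    optics.grab_frame("wrist"); s=arm.state(); W.append(np.r_[s["wrist_force"],s["wrist_torque"]])
W=np.array(W); print(round(s["clock"],2),np.round(s["ee_pos"],1),s["eef_rot"].round(4),"w",round(s["gripper_width"],1)); print(W.mean(0).round(3)); print(W.std(0).round(3)); print("Ty",W[:,4].round(3))
E
python3 feel.py
```

```text
4.83 [523.   78.1 129.9] [-4.2e-03  1.0e+00 -2.0e-04 -1.4e-03] w 57.4
[-0.121 -0.046 -4.356 -0.011  0.012 -0.014]
[0.53  0.38  0.712 0.025 0.029 0.038]
Ty [ 0.019  0.049  0.023  0.03  -0.039 -0.008]
```

Emit:
jog_arm(steps=[{"dx": 0.19,"dy": 0,"dz": 0,"rx": 0,"ry": 0,"rz": 0,"claw": 1},{"dx": 0.19,"dy": 0,"dz": 0,"rx": 0,"ry": 0,"rz": 0,"claw": 1},{"dx": 0.19,"dy": 0,"dz": 0,"rx": 0,"ry": 0,"rz": 0,"claw": 1},{"dx": 0,"dy": 0,"dz": 0,"rx": 0,"ry": 0,"rz": 0,"claw": 1},{"dx": 0,"dy": 0,"dz": 0,"rx": 0,"ry": 0,"rz": 0,"claw": 1},{"dx": 0,"dy": 0,"dz": 0,"rx": 0,"ry": 0,"rz": 0,"claw": 1},{"dx": 0,"dy": 0,"dz": 0,"rx": 0,"ry": 0,"rz": 0,"claw": 1},{"dx": 0,"dy": 0,"dz": 0,"rx": 0,"ry": 0,"rz": 0,"claw": 1}])

```text
clock: 5.5
ee_pos: [636.6, 78.2, 131.1]
eef_rot: [-0.004, 1.0, -0.0, -0.001]
wrist_force: [-0.2, 0.0, -4.3]
gripper_width: 57.3
grasp_force: 68.7
```

```bash
python3 feel.py
```

```text
5.8 [637.8  78.3 131.7] [-4.2e-03  1.0e+00  0.0e+00  2.0e-04] w 57.2
[-0.354  0.08  -3.814  0.    -0.004 -0.008]
[0.425 0.692 0.375 0.029 0.035 0.026]
Ty [ 0.034 -0.062 -0.01   0.002 -0.029  0.041]
```

Emit:
jog_arm(steps=[{"dx": -0.19,"dy": 0,"dz": 0,"rx": 0,"ry": 0,"rz": 0,"claw": 1},{"dx": -0.19,"dy": 0,"dz": 0,"rx": 0,"ry": 0,"rz": 0,"claw": 1},{"dx": -0.19,"dy": 0,"dz": 0,"rx": 0,"ry": 0,"rz": 0,"claw": 1},{"dx": 0,"dy": 0,"dz": 0,"rx": 0,"ry": 0,"rz": 0,"claw": 1},{"dx": 0,"dy": 0,"dz": 0,"rx": 0,"ry": 0,"rz": 0,"claw": 1},{"dx": 0,"dy": 0,"dz": 0,"rx": 0,"ry": 0,"rz": 0,"claw": 1},{"dx": 0,"dy": 0,"dz": 0,"rx": 0,"ry": 0,"rz": 0,"claw": 1},{"dx": 0,"dy": 0,"dz": 0,"rx": 0,"ry": 0,"rz": 0,"claw": 1}])

```text
clock: 6.47
ee_pos: [526.1, 78.4, 132.0]
eef_rot: [-0.004, 1.0, 0.0, 0.001]
wrist_force: [0.1, -0.5, -4.4]
gripper_width: 57.2
grasp_force: 69.4
```

```bash
python3 feel.py
```

```text
6.77 [524.4  78.2 131.2] [-0.0041  1.     -0.     -0.    ] w 57.1
[ 1.470e-01  9.000e-03 -4.364e+00 -4.000e-03  1.200e-02  1.500e-02]
[0.487 0.143 0.456 0.033 0.109 0.034]
Ty [-0.174 -0.069 -0.007  0.072  0.101  0.148]
```

```bash
python3 feel.py; python3 feel.py
```

```text
7.07 [524.   78.2 131.3] [-0.0042  1.     -0.     -0.    ] w 57.5
[-0.543  0.407 -3.93  -0.01   0.056 -0.017]
[0.474 0.422 0.454 0.012 0.085 0.023]
Ty [ 0.168  0.108  0.099  0.076 -0.062 -0.054]
7.37 [524.   78.2 131.3] [-0.0042  1.      0.      0.    ] w 57.4
[ 0.01   0.33  -4.137  0.008 -0.095 -0.029]
[0.269 0.508 0.371 0.023 0.066 0.021]
Ty [-0.13  -0.146 -0.15  -0.136 -0.028  0.021]
```

```bash
python3 feel.py; python3 feel.py;python3 feel.py
```

```text
7.67 [524.   78.2 131.3] [-0.0042  1.      0.      0.    ] w 57.4
[-2.160e-01  4.500e-02 -3.776e+00 -1.300e-02  1.190e-01 -1.000e-03]
[0.502 0.459 0.461 0.03  0.03  0.043]
Ty [0.119 0.062 0.155 0.126 0.146 0.105]
7.97 [524.   78.2 131.3] [-0.0041  1.      0.      0.    ] w 57.2
[ 0.464 -0.095 -3.953 -0.011 -0.1   -0.033]
[0.561 0.245 0.177 0.023 0.079 0.027]
Ty [ 0.002 -0.008 -0.093 -0.11  -0.185 -0.205]
8.27 [524.   78.2 131.3] [-0.0041  1.     -0.     -0.    ] w 57.3
[ 0.267  0.317 -4.463 -0.013  0.078  0.019]
[0.597 0.553 0.375 0.036 0.084 0.039]
Ty [-0.022 -0.023  0.05   0.103  0.17   0.19 ]
```

```bash
python3 - <<'E'
from h import *
from station import arm, optics
for i in range(14):
    f=optics.grab_frame("wrist"); s=arm.state()
    im=f["image"]; c=max(blobs(im,(100,110,30),(128,255,255),800),key=lambda c:cv2.contourArea(c)); x,y,w,h=cv2.boundingRect(c)
    print(round(s["clock"],2),"Ty",s["wrist_torque"][1].round(3),"Fx",s["wrist_force"][0].round(2),"blue",x,y,w,h,cv2.contourArea(c),"q5..",s["joint_pos"][1:4].round(4))
cv2.imwrite("pics/hold1.png",im[:,:,::-1])
E
```

```text
8.32 Ty 0.198 Fx 0.79 blue 223 137 187 255 38953.0 q5.. [ 0.331  -0.3096  0.9302]
8.37 Ty 0.107 Fx -0.4 blue 223 137 187 255 38952.5 q5.. [ 0.3309 -0.3096  0.9302]
8.42 Ty 0.026 Fx 0.95 blue 223 137 187 255 38949.0 q5.. [ 0.3309 -0.3097  0.9303]
8.47 Ty -0.041 Fx -0.37 blue 223 137 187 255 38948.5 q5.. [ 0.3309 -0.3097  0.9302]
8.52 Ty -0.089 Fx -0.04 blue 223 137 187 255 38948.0 q5.. [ 0.3309 -0.3096  0.9303]
8.57 Ty -0.141 Fx 0.2 blue 223 137 187 255 38957.0 q5.. [ 0.3309 -0.3097  0.9302]
8.62 Ty -0.178 Fx 1.18 blue 223 137 187 255 38951.0 q5.. [ 0.3309 -0.3097  0.9302]
8.67 Ty -0.124 Fx 0.56 blue 223 137 187 255 38950.0 q5.. [ 0.3309 -0.3096  0.9302]
8.72 Ty -0.125 Fx -0.04 blue 223 137 187 255 38985.5 q5.. [ 0.3309 -0.3096  0.9303]
8.77 Ty -0.033 Fx 0.21 blue 223 137 187 255 38984.0 q5.. [ 0.3309 -0.3097  0.9303]
8.82 Ty 0.012 Fx 0.19 blue 223 137 187 255 38984.0 q5.. [ 0.3309 -0.3097  0.9302]
8.87 Ty 0.044 Fx -0.44 blue 223 137 187 255 38982.0 q5.. [ 0.3309 -0.3097  0.9302]
8.92 Ty 0.105 Fx -0.35 blue 223 137 187 255 38951.0 q5.. [ 0.3309 -0.3097  0.9303]
8.97 Ty 0.109 Fx -1.48 blue 223 137 187 255 38949.0 q5.. [ 0.3309 -0.3097  0.9302]
```

View pics/hold1.png

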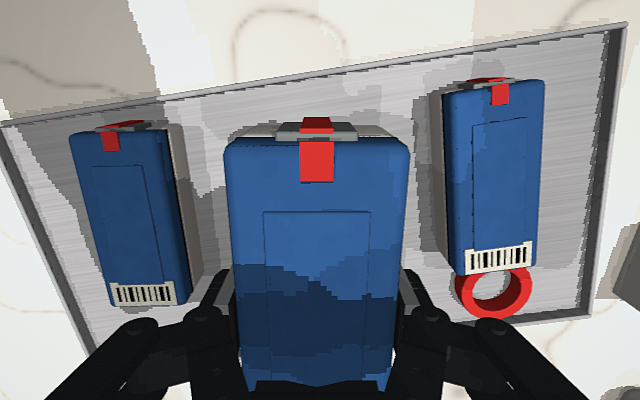

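The held case sits still and level between the fingers (lid centre about (316,260)), with the other two cases untouched. However, the torque about y swings with a period of about 0.6 s while the picture doesn't move, so I'll repeat the strokes to separate this from a vial shift.

```bash
cat > feel.py <<'E'
from h import *
from station import arm, optics
t=[];W=[]
for i in range(16):
    optics.grab_frame("wrist"); s=arm.state(); t.append(s["clock"]); W.append(np.r_[s["wrist_force"],s["wrist_torque"]])
W=np.array(W);t=np.array(t); print(round(s["clock"],2),np.round(s["ee_pos"],1),s["eef_rot"].round(4),"w",round(s["gripper_width"],1)); print("mean",W.mean(0).round(3),"std",W.std(0).round(3)); print("Ty",W[:,4].round(2))
# mean with a free sine of best period
best=min(((lambda A:(np.sum((A@np.linalg.lstsq(A,W[:,4],rcond=None)[0]-W[:,4])**2),P,np.linalg.lstsq(A,W[:,4],rcond=None)[0]))(np.c_[np.ones_like(t),np.sin(2*np.pi*t/P),np.cos(2*np.pi*t/P)]) for P in np.arange(.3,1.,.02)),key=lambda z:z[0])
print("offset",best[2][0].round(3),"amp",np.hypot(*best[2][1:]).round(3),"period",best[1].round(2))
E
```

Emit:
jog_arm(steps=[{"dx": 0.19,"dy": 0,"dz": 0,"rx": 0,"ry": 0,"rz": 0,"claw": 1},{"dx": 0.19,"dy": 0,"dz": 0,"rx": 0,"ry": 0,"rz": 0,"claw": 1},{"dx": 0.19,"dy": 0,"dz": 0,"rx": 0,"ry": 0,"rz": 0,"claw": 1},{"dx": 0,"dy": 0,"dz": 0,"rx": 0,"ry": 0,"rz": 0,"claw": 1},{"dx": 0,"dy": 0,"dz": 0,"rx": 0,"ry": 0,"rz": 0,"claw": 1},{"dx": 0,"dy": 0,"dz": 0,"rx": 0,"ry": 0,"rz": 0,"claw": 1}])

```text
clock: 9.47
ee_pos: [637.3, 78.1, 130.4]
eef_rot: [-0.004, 1.0, -0.0, -0.001]
wrist_force: [-1.2, 0.6, -4.7]
gripper_width: 57.5
grasp_force: 70.2
```

```bash
python3 feel.py
```

```text
10.27 [638.   78.2 131.3] [-0.0042  1.      0.     -0.    ] w 57.3
mean [-4.600e-02  2.060e-01 -3.923e+00  2.000e-03  1.600e-02 -4.000e-03] std [0.604 0.469 0.584 0.014 0.048 0.03 ]
Ty [ 0.17  0.03  0.01  0.01 -0.03  0.01  0.05  0.06 -0.02  0.03 -0.   -0.
  0.01 -0.03 -0.03 -0.01]
offset 0.019 amp 0.039 period 0.44
```

Emit:
jog_arm(steps=[{"dx": -0.19,"dy": 0,"dz": 0,"rx": 0,"ry": 0,"rz": 0,"claw": 1},{"dx": -0.19,"dy": 0,"dz": 0,"rx": 0,"ry": 0,"rz": 0,"claw": 1},{"dx": -0.19,"dy": 0,"dz": 0,"rx": 0,"ry": 0,"rz": 0,"claw": 1},{"dx": 0,"dy": 0,"dz": 0,"rx": 0,"ry": 0,"rz": 0,"claw": 1},{"dx": 0,"dy": 0,"dz": 0,"rx": 0,"ry": 0,"rz": 0,"claw": 1},{"dx": 0,"dy": 0,"dz": 0,"rx": 0,"ry": 0,"rz": 0,"claw": 1}])

```text
clock: 10.77
ee_pos: [524.8, 78.4, 131.9]
eef_rot: [-0.004, 1.0, 0.0, 0.001]
wrist_force: [0.9, 0.0, -3.7]
gripper_width: 57.4
grasp_force: 70.3
```

```bash
python3 feel.py
```

```text
11.57 [524.1  78.2 131.3] [-0.0042  1.      0.      0.    ] w 57.3
mean [-0.196  0.042 -4.245 -0.007  0.067  0.005] std [0.5   0.423 0.583 0.02  0.095 0.023]
Ty [ 0.06  0.03  0.1   0.19  0.21  0.08  0.19  0.2   0.08  0.09 -0.09 -0.13
  0.03  0.03  0.01 -0.01]
offset 0.071 amp 0.113 period 0.72
```

Emit:
jog_arm(steps=[{"dx": 0.01,"dy": 0,"dz": -0.1,"rx": 0,"ry": 0,"rz": 0,"claw": 1},{"dx": 0,"dy": 0,"dz": -0.12,"rx": 0,"ry": 0,"rz": 0,"claw": 1},{"dx": 0,"dy": 0,"dz": -0.12,"rx": 0,"ry": 0,"rz": 0,"claw": 1},{"dx": 0,"dy": 0,"dz": -0.1,"rx": 0,"ry": 0,"rz": 0,"claw": 1},{"dx": 0,"dy": 0,"dz": -0.06,"rx": 0,"ry": 0,"rz": 0,"claw": 1},{"dx": 0,"dy": 0,"dz": -0.04,"rx": 0,"ry": 0,"rz": 0,"claw": 1},{"dx": 0,"dy": 0,"dz": -0.02,"rx": 0,"ry": 0,"rz": 0,"claw": 1},{"dx": 0,"dy": 0,"dz": 0,"rx": 0,"ry": 0,"rz": 0,"claw": 1}])

```text
clock: 12.23
ee_pos: [525.8, 78.2, 18.8]
eef_rot: [-0.004, 1.0, -0.0, -0.0]
wrist_force: [-0.1, -0.3, -3.8]
gripper_width: 57.4
grasp_force: 70.3
```

Emit:
jog_arm(steps=[{"dx": 0,"dy": 0,"dz": -0.014,"rx": 0,"ry": 0,"rz": 0,"claw": 1},{"dx": 0,"dy": 0,"dz": -0.011,"rx": 0,"ry": 0,"rz": 0,"claw": 1},{"dx": 0,"dy": 0,"dz": 0,"rx": 0,"ry": 0,"rz": 0,"claw": 1},{"dx": 0,"dy": 0,"dz": 0,"rx": 0,"ry": 0,"rz": 0,"claw": 0},{"dx": 0,"dy": 0,"dz": 0,"rx": 0,"ry": 0,"rz": 0,"claw": 0},{"dx": 0,"dy": 0,"dz": 0,"rx": 0,"ry": 0,"rz": 0,"claw": 0},{"dx": 0,"dy": 0,"dz": 0,"rx": 0,"ry": 0,"rz": 0,"claw": 0},{"dx": 0,"dy": 0,"dz": 0,"rx": 0,"ry": 0,"rz": 0,"claw": 0}])

```text
clock: 12.9
ee_pos: [526.5, 78.2, 14.8]
eef_rot: [-0.004, 1.0, 0.0, 0.001]
wrist_force: [0.3, 0.2, -0.7]
gripper_width: 85.7
grasp_force: 0.0
```

Emit:
jog_arm(steps=[{"dx": 0,"dy": 0,"dz": 0.08,"rx": 0,"ry": 0,"rz": 0,"claw": 0},{"dx": 0,"dy": 0,"dz": 0.14,"rx": 0,"ry": 0,"rz": 0,"claw": 0},{"dx": 0,"dy": 0,"dz": 0.14,"rx": 0,"ry": 0,"rz": 0,"claw": 0},{"dx": 0.01,"dy": -0.1,"dz": 0.1,"rx": 0,"ry": 0,"rz": 0.018,"claw": 0},{"dx": 0.01,"dy": -0.15,"dz": 0,"rx": 0,"ry": 0,"rz": 0,"claw": 0},{"dx": 0.01,"dy": -0.15,"dz": 0,"rx": 0,"ry": 0,"rz": 0,"claw": 0},{"dx": 0.01,"dy": -0.15,"dz": 0,"rx": 0,"ry": 0,"rz": 0,"claw": 0},{"dx": 0,"dy": -0.08,"dz": 0,"rx": 0,"ry": 0,"rz": 0,"claw": 0}])

```text
clock: 13.57
ee_pos: [534.6, -50.5, 106.8]
eef_rot: [-0.017, 1.0, -0.001, 0.001]
wrist_force: [-0.5, -0.2, -0.1]
gripper_width: 85.7
grasp_force: 0.0
```

Emit:
jog_arm(steps=[{"dx": 0,"dy": 0,"dz": 0,"rx": 0,"ry": 0,"rz": 0,"claw": 0},{"dx": 0,"dy": 0,"dz": 0,"rx": 0,"ry": 0,"rz": 0,"claw": 0}])

```text
clock: 13.73
ee_pos: [534.0, -48.4, 106.4]
eef_rot: [-0.017, 1.0, 0.0, 0.0]
wrist_force: [-0.8, -0.3, 0.3]
gripper_width: 85.3
grasp_force: 0.0
```

```bash
python3 look.py w3
```

```text
13.7333 [534.  -48.4 106.4] [[-0.999, -0.035, 0.0], [-0.035, 0.999, 0.0], [-0.0, 0.0, -1.0]] [-0.09  0.36 -0.33  0.87  0.   -0.13]
px [313. 218.] world [536.3 -49.9] size [128.5  56.4] yaw 2.1
px [526. 205.] world [524.3  74.1] size [128.2  62.8] yaw 0.5
```

Emit:
jog_arm(steps=[{"dx": 0.012,"dy": -0.003,"dz": -0.1,"rx": 0,"ry": 0,"rz": 0,"claw": 0},{"dx": 0,"dy": 0,"dz": -0.12,"rx": 0,"ry": 0,"rz": 0,"claw": 0},{"dx": 0,"dy": 0,"dz": -0.12,"rx": 0,"ry": 0,"rz": 0,"claw": 0},{"dx": 0,"dy": 0,"dz": -0.08,"rx": 0,"ry": 0,"rz": 0,"claw": 0},{"dx": 0,"dy": 0,"dz": -0.04,"rx": 0,"ry": 0,"rz": 0,"claw": 0},{"dx": 0,"dy": 0,"dz": 0,"rx": 0,"ry": 0,"rz": 0,"claw": 0},{"dx": 0,"dy": 0,"dz": 0,"rx": 0,"ry": 0,"rz": 0,"claw": 1},{"dx": 0,"dy": 0,"dz": 0,"rx": 0,"ry": 0,"rz": 0,"claw": 1}])

```text
clock: 14.45
ee_pos: [537.5, -48.0, 15.4]
eef_rot: [-0.019, 1.0, -0.0, 0.001]
wrist_force: [0.3, 0.3, 0.8]
gripper_width: 63.6
grasp_force: 0.0
```

Emit:
jog_arm(steps=[{"dx": 0,"dy": 0,"dz": 0,"rx": 0,"ry": 0,"rz": 0,"claw": 1},{"dx": 0,"dy": 0,"dz": 0,"rx": 0,"ry": 0,"rz": 0,"claw": 1},{"dx": 0,"dy": 0,"dz": 0,"rx": 0,"ry": 0,"rz": 0,"claw": 1},{"dx": 0,"dy": 0,"dz": 0,"rx": 0,"ry": 0,"rz": 0,"claw": 1},{"dx": 0,"dy": 0,"dz": 0,"rx": 0,"ry": 0,"rz": 0,"claw": 1},{"dx": 0,"dy": 0,"dz": 0,"rx": 0,"ry": 0,"rz": 0,"claw": 1}])

```text
clock: 14.95
ee_pos: [538.0, -48.7, 15.9]
eef_rot: [-0.018, 1.0, -0.0, 0.002]
wrist_force: [0.1, -0.5, 5.7]
gripper_width: 57.4
grasp_force: 66.2
```

Emit:
jog_arm(steps=[{"dx": 0,"dy": 0,"dz": 0.05,"rx": 0,"ry": 0,"rz": 0,"claw": 1},{"dx": 0,"dy": 0,"dz": 0.1,"rx": 0,"ry": 0,"rz": 0,"claw": 1},{"dx": 0,"dy": 0,"dz": 0.15,"rx": 0,"ry": 0,"rz": 0,"claw": 1},{"dx": 0,"dy": 0,"dz": 0.15,"rx": 0,"ry": 0,"rz": 0,"claw": 1},{"dx": 0,"dy": 0,"dz": 0.1,"rx": 0,"ry": 0,"rz": 0,"claw": 1},{"dx": 0,"dy": 0,"dz": 0.05,"rx": 0,"ry": 0,"rz": 0,"claw": 1},{"dx": 0,"dy": 0,"dz": 0,"rx": 0,"ry": 0,"rz": 0,"claw": 1},{"dx": 0,"dy": 0,"dz": 0,"rx": 0,"ry": 0,"rz": 0,"claw": 1}])

```text
clock: 15.62
ee_pos: [535.9, -48.3, 133.9]
eef_rot: [-0.018, 1.0, 0.0, -0.0]
wrist_force: [-0.3, -0.3, -4.7]
gripper_width: 57.6
grasp_force: 65.6
```

```bash
python3 feel.py
```

```text
16.42 [536.5 -48.4 134.4] [-1.830e-02  9.998e-01 -0.000e+00  1.000e-04] w 57.2
mean [ 5.500e-02  5.000e-03 -4.225e+00 -3.000e-03 -1.000e-03  1.500e-02] std [0.362 0.445 0.534 0.03  0.036 0.03 ]
Ty [-0.02  0.05 -0.01  0.07  0.02 -0.03 -0.07 -0.02 -0.02  0.05 -0.02  0.01
  0.03 -0.05 -0.01  0.02]
offset -0.0 amp 0.032 period 0.36
```

Emit:
jog_arm(steps=[{"dx": 0.17,"dy": 0,"dz": 0,"rx": 0,"ry": 0,"rz": 0,"claw": 1},{"dx": 0.17,"dy": 0,"dz": 0,"rx": 0,"ry": 0,"rz": 0,"claw": 1},{"dx": 0.17,"dy": 0,"dz": 0,"rx": 0,"ry": 0,"rz": 0,"claw": 1},{"dx": 0,"dy": 0,"dz": 0,"rx": 0,"ry": 0,"rz": 0,"claw": 1},{"dx": 0,"dy": 0,"dz": 0,"rx": 0,"ry": 0,"rz": 0,"claw": 1},{"dx": 0,"dy": 0,"dz": 0,"rx": 0,"ry": 0,"rz": 0,"claw": 1}])

```text
clock: 16.92
ee_pos: [637.8, -48.3, 133.7]
eef_rot: [-0.018, 1.0, 0.0, -0.001]
wrist_force: [-0.9, -0.9, -4.1]
gripper_width: 57.1
grasp_force: 66.1
```

```bash
python3 feel.py
```

```text
17.72 [638.4 -48.4 134.3] [-0.0183  0.9998 -0.     -0.    ] w 57.5
mean [ 8.400e-02 -1.650e-01 -4.102e+00 -8.000e-03  5.000e-02 -4.000e-03] std [0.545 0.577 0.334 0.032 0.027 0.031]
Ty [ 0.07  0.06  0.08  0.08  0.05  0.05  0.06  0.05 -0.02  0.03  0.06  0.07
  0.09  0.02  0.02  0.03]
offset 0.048 amp 0.024 period 0.44
```

Emit:
jog_arm(steps=[{"dx": -0.17,"dy": 0,"dz": 0,"rx": 0,"ry": 0,"rz": 0,"claw": 1},{"dx": -0.17,"dy": 0,"dz": 0,"rx": 0,"ry": 0,"rz": 0,"claw": 1},{"dx": -0.17,"dy": 0,"dz": 0,"rx": 0,"ry": 0,"rz": 0,"claw": 1},{"dx": 0,"dy": 0,"dz": 0,"rx": 0,"ry": 0,"rz": 0,"claw": 1},{"dx": 0,"dy": 0,"dz": 0,"rx": 0,"ry": 0,"rz": 0,"claw": 1},{"dx": 0,"dy": 0,"dz": 0,"rx": 0,"ry": 0,"rz": 0,"claw": 1}])

```text
clock: 18.22
ee_pos: [537.1, -48.5, 134.9]
eef_rot: [-0.018, 1.0, -0.0, 0.001]
wrist_force: [1.1, -0.5, -3.7]
gripper_width: 57.2
grasp_force: 66.1
```

```bash
python3 feel.py
```

```text
19.02 [536.4 -48.4 134.3] [-0.0183  0.9998 -0.     -0.    ] w 57.4
mean [ 4.200e-02 -1.620e-01 -4.229e+00 -2.000e-03 -6.600e-02 -4.000e-03] std [0.468 0.429 0.526 0.026 0.032 0.026]
Ty [-0.15 -0.06 -0.08 -0.05 -0.02 -0.08 -0.04 -0.1  -0.07 -0.04 -0.02 -0.08
 -0.04 -0.07 -0.06 -0.08]
offset -0.063 amp 0.024 period 0.34
```

Right-hand case: offset torque went 0.00 to +0.05 to −0.06 N m after the two strokes, matching the 0.10 N m expected from the vial. The middle case settled at about 0 both ways, so the right-hand one rattles. I'll present it at case centre ≈ (665,−66,120), yaw −8.5°.

Emit:
jog_arm(steps=[{"dx": 0.05,"dy": -0.01,"dz": -0.01,"rx": 0,"ry": 0,"rz": -0.012,"claw": 1},{"dx": 0.1,"dy": -0.01,"dz": -0.02,"rx": 0,"ry": 0,"rz": -0.016,"claw": 1},{"dx": 0.1,"dy": -0.01,"dz": -0.02,"rx": 0,"ry": 0,"rz": -0.018,"claw": 1},{"dx": 0.1,"dy": -0.01,"dz": -0.02,"rx": 0,"ry": 0,"rz": -0.018,"claw": 1},{"dx": 0.1,"dy": -0.015,"dz": -0.02,"rx": 0,"ry": 0,"rz": -0.018,"claw": 1},{"dx": 0.1,"dy": -0.015,"dz": -0.02,"rx": 0,"ry": 0,"rz": -0.018,"claw": 1},{"dx": 0.06,"dy": -0.01,"dz": -0.015,"rx": 0,"ry": 0,"rz": -0.012,"claw": 1},{"dx": 0.03,"dy": -0.005,"dz": -0.01,"rx": 0,"ry": 0,"rz": -0.006,"claw": 1}])

```text
clock: 19.68
ee_pos: [667.1, -65.9, 106.3]
eef_rot: [0.075, 0.997, -0.0, 0.001]
wrist_force: [0.6, -0.6, -4.9]
gripper_width: 57.3
grasp_force: 66.1
```

Emit:
jog_arm(steps=[{"dx": 0,"dy": 0,"dz": 0,"rx": 0,"ry": 0,"rz": 0,"claw": 1},{"dx": 0,"dy": 0,"dz": 0,"rx": 0,"ry": 0,"rz": 0,"claw": 1},{"dx": 0,"dy": 0,"dz": 0,"rx": 0,"ry": 0,"rz": 0,"claw": 1}])

```text
clock: 19.93
ee_pos: [663.4, -65.3, 107.1]
eef_rot: [0.074, 0.997, 0.0, -0.001]
wrist_force: [-0.4, -0.2, -4.1]
gripper_width: 57.5
grasp_force: 66.1
```

```bash
python3 - <<'E'
from h import *
from station import arm, optics
s=arm.state(); print(s["clock"],s["ee_pos"].round(1),s["eef_rot"].round(4),s["joint_pos"].round(2))
ims=[]
for n,(x,y) in(("scene",(200,180)),("side",(290,130))):
    f=optics.grab_frame(n); np.savez(f"pics/{n}1.npz",**f); ims.append(cv2.resize(f["image"][y:y+120,x:x+120],None,fx=3.3,fy=3.3,interpolation=cv2.INTER_CUBIC))
im=np.clip(np.hstack(ims).astype(float)*1.6,0,255).astype(np.uint8); cv2.imwrite("pics/pres.png",im[:,:,::-1])
E
```

```text
19.9333 [663.4 -65.3 107.1] [ 7.430e-02  9.972e-01  0.000e+00 -7.000e-04] [-0.1   0.57  0.03  1.03  0.    0.05]
```

View pics/pres.png

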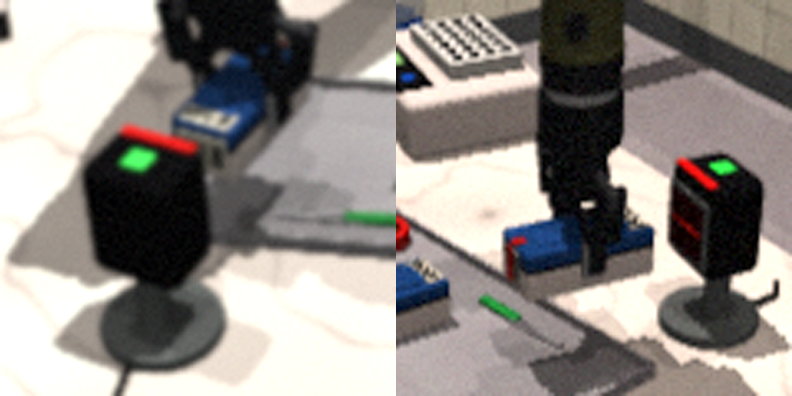

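The case is held level in the fingers with its label facing the scanner window across a gap. The side view shows its near label corner at about (652,238) in the crop, which I'll check against the expected position.

```bash
python3 - <<'E'
from h import *
f=dict(np.load("pics/side1.npz")); x,y=290+(652-396)/3.3,130+238/3.3
print("corner seen on z=142:",onz(f,(x,y),142).round(1),"expected about (722,-103)")
w=np.array([780,-83,120]);yaw=np.radians(-8.5);u=np.array([np.cos(yaw),np.sin(yaw)]);v=np.array([-u[1],u[0]])
l=np.array([662,-65])+65*u-w[:2]; print("label in window frame",l@u,l@v)
E
```

```text
corner seen on z=142: [ 710.9 -117.7  142. ] expected about (722,-103)
label in window frame -54.364441277039234 0.3607750272204345
```

```bash
python3 -c "
from station import arm
s=arm.state();print(s['gripper_width'],s['grasp_force']);print(arm.sign_off())"
```

```text
57.05435875863088 66.05917900800705
the job is handed in; nothing more can be done
None
```

I shook the middle and right-hand cases; the right-hand one rattles, and I handed the job in holding it level about 54 mm from the scanner window. The middle case is back flat on the tray, the left one was never lifted, and the judge's result was not shown.

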